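Roll the bearing up the loading gutter

ROBOT

A 7-joint arm with a two-finger parallel gripper is mounted at the origin on the work surface. World frame = base frame: x ahead of the robot, y to its left, z up, the work surface at z = 0. Lengths are in mm, angles in rad, forces in N, time in s.
With the tool pointing down it reaches from about 425 to 875 mm from the base axis. Payload 9.9 kg.
Tool frame: the origin (TCP) lies midway between the tips of the shut fingers; the grasp point (between the pads) lies 19 mm behind it (env.pinch_z is the distance from the TCP to the grasp point, in mm); z points along the fingers, y is the direction in which the jaws open and shut (so a half turn about z gives the same grasp; the last joint's range is limited). The gripper opens to 85 mm and grips with 20 to 120 N. Pads are 22 mm wide; open, the fingers measure 114 mm over their backs; the gripper's body (76 mm by 85 mm) begins 54 mm behind the grasp point. The pads swing forward as they close: fully open they stand 13 mm farther back than shut.
Start: joints at [-1.399, 0.576, 0.025, 1.437, -0.015, 1.129, -0.057], TCP at [170.781, 653.041, 231.289] pointing down, gripper open.
Joint ranges: [-2.76, 2.76], [-0.34, 2.15], [-1.52, 1.57], [0.19, 2.46], [-1.09, 4.23], [0.17, 1.99], [-2.82, 2.82]. Speed limits (rad/s): [2.22, 2.22, 3.01, 3.01, 3.14, 3.14, 3.14].

INTERFACE

Orientations are given as a unit quaternion [x, y, z, w].
In Python, from plant import read_state, viewer, env gives the robot as it stands.
- The arm moves only by the tool play_rows, never from a script. Its argument "motion" is a list of rows, each a list of 7 numbers: the closure in counts, from 0 (fully open) to 255 (shut), then the shift along the tool's x, y, z in cm, then the turn, a rotation vector about the tool's x, y, z in degrees. A call has exactly 10 rows; each row shifts and turns the commanded pose from where the row before left it, along the tool's axes as they then stand; what a row does not reach is not made up. A row lasts 1/12 s, in which the tool goes at most 41.7 mm and 7.16 degrees, less where a joint would pass 70% of its speed; a pose out of reach is approached as far as the arm can. A call with a gripper value outside its range is refused whole. The fingers move at their own pace and stop on an object; "newtons" is the grip in N (left out, the last holds). Time passes only in rows, so rows that do not move let the fingers close, or fill a call up. It gives the time, the measured TCP pose, the force and the opening at its end, in the units of the state.
- read_state(): the state, without advancing time (a new reading comes with each control period).
- viewer.capture(name): name is "scene" or "top" or "wrist"; returns the picture (420x560x3 uint8, red, green, blue); there is no depth.
- viewer.camera_info(name): a dict with "K" (3x3 intrinsics, pixels), "T" (4x4, takes a point from camera to world coordinates). Camera axes: x right, y up, looking along -z (the intrinsics and any distortion apply to the point x, -y, -z); pixel columns grow to the right and rows downward; lengths in mm; the calibration is good to about 2 mm. A picture is of the moment at which its call begins: read the wrist's pose just before it. camera_info takes no time and is no camera call; for the wrist camera it gives the pose at the moment of the call.
- env.job_done(): hands the job in, once; it reports no verdict.
The state is a dict: "t": time; "joints": joint angles; "qd": joint speeds; "joint_torque": joint torques, N m; "tool_pos": TCP position; "tool_rot": TCP orientation; "force": force on the tool from outside, world axes, zero at the start; "torque": the same for the moment, N m; "finger_gap": finger opening in mm.
Only numpy, scipy, OpenCV 4.12 (cv2) and the standard library are available. Lean on these libraries where they do the work, as an engineer would, in place of code of your own. Each camera call takes 0.05 s, during which the arm holds its last target. There are 200 camera calls.

TASK

With closed fingers, push the steel ball bearing up its sloped gutter and gently over the crest, so that it drops into the hollow against the tall end stop and stays there without rolling back. Only push it, do not pick it up, and leave the grooved pulley in the other gutter and everything else on the bench where they are.

Things in the scene. Friction and masses are not known exactly. Their poses are not given: they have to be found in the camera images.
- gutter: Fixed fixture: steel base plate 290 x 210 x 8 mm with two identical parallel sloped aluminium gutters, centre lines at y = -50 and +50 mm. Origin: on the table under the plate's centre; x points uphill along the gutters, y across, z up. Each gutter is a U channel, 27 mm wide inside, 33 mm outside, side walls 12 mm high above its floor. The floor climbs 8 degrees, then dips to an end stop.
- low_lip (a point): Point midway between the gutters at their low end, gutter x = -115 mm, at floor height (20 mm above the table). Each gutter ends here in a black lip 8 mm high and 5 mm thick (inner face at this x), over which a fingertip can stand behind the part. From here the floor rises uphill at 8 degrees.
- crest (a point): Point midway between the gutters at the crest of their floors, gutter x = +70 mm, 46 mm above the table. Beyond it the floor falls at 14 degrees for 55 mm into a hollow, ending at a black upright end stop (face at gutter x = +125 mm, floor there 32 mm, stop's top 75 mm above the table). Once past the crest a part rolls to the stop by itself.
- seat0 (a point): Where the centre of a 62 mm part lies when home against the end stop of the gutter at y = -50 mm.
- seat1 (a point): Where the centre of a 62 mm part lies when home against the end stop of the gutter at y = +50 mm.
- bearing: Steel ball bearing: smooth ring 62 mm in diameter, 24 mm wide, open 30 mm bore, about 0.3 kg, on edge in one gutter (which one varies), free to roll, at the start leaning on the low lip (centre at gutter x = -97 mm, 54 mm above the table). Origin: its centre; y is its rolling axis. Passing the crest its centre is 77 mm, home against the stop 72 mm above the table.
- pulley: Grey plastic pulley with a V groove round it and a closed hub, also 62 mm in diameter and 24 mm wide, standing on edge against the low lip of the other gutter. Origin: its centre. To be left alone.
- cap: Bystander: black post cap, 30 mm diameter, 20 mm high, standing on the base plate (8 mm above the table) between the two gutters. Origin: underside centre.
- spacer: Bystander: brass spacer, 20 mm diameter, 25 mm high, standing on the base plate between the two gutters. Origin: underside centre.
- screwdriver: Bystander: screwdriver lying on the table. Origin: underside, near the middle.
- mouse: Bystander: black computer mouse, about 95 x 62 x 34 mm, on the table. Origin: underside.
- hexcup: Bystander: white printed hexagonal cup, 90 mm across, 85 mm high, on the table beside the gutter. Origin: underside centre.
- mug: Bystander: white mug, 80 mm diameter, 95 mm high, on the table. Origin: underside centre.
Mind the look-alikes: they are no part of the job. What is shaped like the bearing but green or turquoise is not meant.

How it is judged:
By the outcome, as a careful person would: the job done as asked, in the order asked, and still so for the second after the job is handed in, with the robot touching nothing.
It also fails if it takes over 38 s, if anything falls off the work surface, if the arm or the gripper's body presses on something with over 40 N, if the wrist force passes 120 N, or if a joint passes its speed limit or range.

## Working session

There is one attempt and no reset: what is moved stays moved. The work goes in short steps, Python scripts to look and compute and a tool call to move; the robot and the scene stay as the last step left them, time stands still between calls to the robot, and variables do not carry over. Pictures are saved under pics/ and viewed, about 8 in all and at most 12, crops included, and the job is handed in when it is done.

Besides the shell and the picture viewer there is one more tool, called after "Request:" by a JSON object that holds its "api" and its "payload", one argument or row to a line. play_rows: Moves the arm, as the interface text tells. Its arguments: {"type":"object","properties":{"motion":{"type":"array"},"newtons":{"type":"number"}},"required":["motion"]}

```bash
ls; mkdir -p pics
python3 - <<'E'
from plant import read_state, viewer, env
import cv2,numpy as np
for n in("scene","top"):
    im=viewer.capture(n); cv2.imwrite(f"pics/{n}0.png",im[:,:,::-1])
    c=viewer.camera_info(n); print(n,{k:np.round(v,3).tolist() if not isinstance(v,str) else v for k,v in c.items()})
s=read_state(); print(s)
E
```

```text
pics
scene {'K': [[454.667, 0.0, 283.142], [0.0, 454.667, 206.499], [0.0, 0.0, 1.0]], 'T': [[-0.047, -0.722, 0.69, 1181.563], [0.999, -0.043, 0.023, 21.096], [0.013, 0.69, 0.724, 822.062], [0.0, 0.0, 0.0, 1.0]]}
top {'K': [[495.244, 0.0, 278.162], [0.0, 495.244, 211.704], [0.0, 0.0, 1.0]], 'T': [[0.019, 0.997, -0.068, 399.357], [-0.999, 0.021, 0.026, 14.562], [0.027, 0.068, 0.997, 1366.811], [0.0, 0.0, 0.0, 1.0]]}
{'t': 0.1, 'joints': array([-1.39876458,  0.57641943,  0.02486509,  1.43785024, -0.01499363,
        1.12898294, -0.05650331]), 'qd': array([-8.28310593e-04, -3.33880391e-03, -2.82217190e-04, -1.96551428e-03,
       -1.48995679e-03, -2.47867371e-03,  9.01344055e-06]), 'joint_torque': array([ 5.64576316e-03, -7.67305398e+01,  2.25711197e+00, -2.86607641e+01,
        1.56844198e-02,  8.57821607e-03, -4.18994171e-05]), 'tool_pos': array([170.71010717, 652.63025115, 230.53925146]), 'tool_rot': array([ 1.27559014e-01,  9.91830708e-01, -7.35908352e-04, -4.92365338e-05]), 'force': array([ 0.03803951, -0.10411955,  0.23024497]), 'torque': array([ 0.02193184,  0.00440956, -0.00761753]), 'finger_gap': 85.47455482966237}
```

View pics/scene0.png

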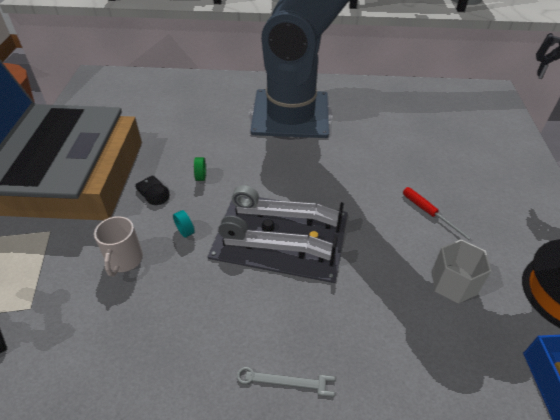

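View pics/top0.png

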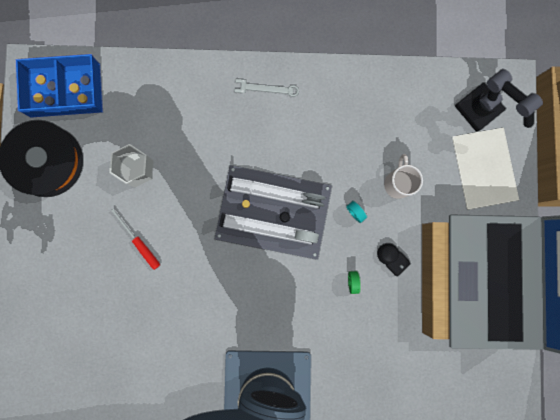

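Candidates: ring at scene (245,197) in the gutter nearer the robot, which looks bright with an open bore; disc at (232,230), grey with a closed hub; and green (200,168) and turquoise (183,223) rings on the table, which are look-alikes. I'll confirm with one enlarged crop and find the plate corners.

```bash
cat > h.py <<'E'
import numpy as np,cv2
from plant import read_state, viewer, env
def ray(n,px,z):
    c=viewer.camera_info(n);K=np.array(c["K"]);T=np.array(c["T"])
    d=np.linalg.inv(K)@[px[0],px[1],1]; d=T[:3,:3]@(d*[1,-1,-1]); o=T[:3,3]
    return o+d*(z-o[2])/d[2]
def proj(n,p):
    c=viewer.camera_info(n);K=np.array(c["K"]);T=np.array(c["T"])
    q=np.linalg.inv(T)@np.append(p,1); q=K@(q[:3]*[1,-1,-1]); return q[:2]/q[2]
E
python3 - <<'E'
import cv2,numpy as np
a=cv2.imread("pics/scene0.png")[175:285,200:360]; b=cv2.imread("pics/top0.png")[155:265,205:340]
a=cv2.resize(a,(800,550),interpolation=2)[:, :]
b=cv2.resize(b,(675,550),interpolation=2)
cv2.imwrite("pics/ca.png",a);cv2.imwrite("pics/cb.png",b)
E
```

```text
(no output)
```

View pics/ca.png

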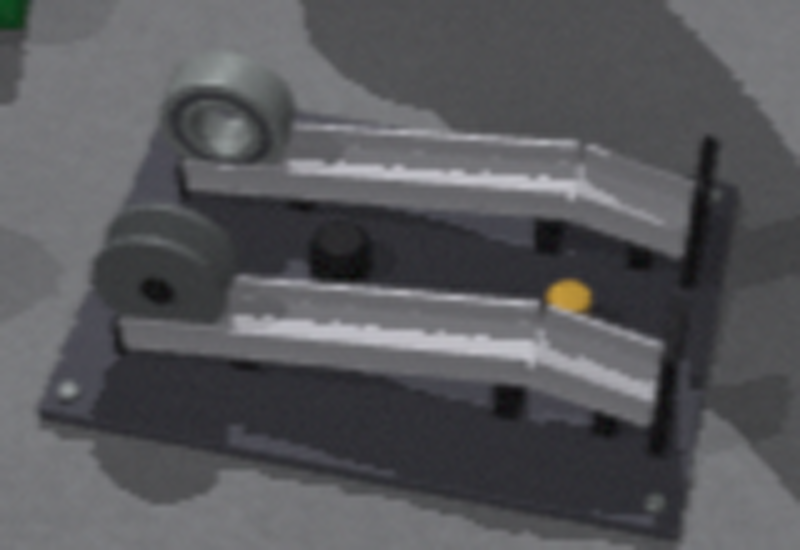

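View pics/cb.png

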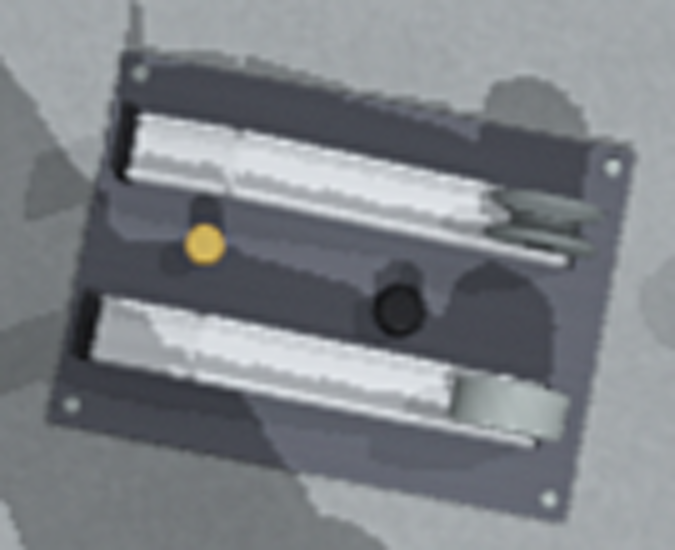

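The crops confirm it: the smooth ring with the open bore (scene crop 218,118; robot-side gutter) is the bearing. The dark one with a V groove and closed hub (158,290) is the pulley. Next, the gutter pose from the four plate screws at crop (140,73), (612,166), (548,498) and (71,404).

Run:
```python
from h import *
f=lambda x,y,o=(205,155):((x+.5)/5-.5+o[0],(y+.5)/5-.5+o[1])
P=np.array([ray("top",f(*p),9) for p in[(140,73),(612,166),(548,498),(71,404)]])  # up-far, low-far, low-near, up-near
print(P.round(1)); c=P.mean(0)
print("sides",[round(np.linalg.norm(P[i]-P[(i+1)%4]),1) for i in range(4)])
ux=(P[0]-P[1]+P[3]-P[2])[:2]; ux/=np.linalg.norm(ux); uy=np.array([-ux[1],ux[0]])
print("c",c,"ux",ux,"yaw",np.degrees(np.arctan2(ux[1],ux[0])))
# scene check: screws in scene crop ca (68,390)=low-far,(655,502)=up-far,(718,190)=up-near
for n,p in(("lowfar",(68,390)),("upfar",(655,502)),("upnear",(718,193))): print(n,ray("scene",f(*p,o=(200,175)),9).round(1))
L=lambda x,y,z:np.append(c[:2]+x*ux+y*uy,z)
for y in(50,-50):
    print(y,"bearing c",L(-97,y,54).round(1),"scene px",(proj("scene",L(-97,y,54))-[200,175])*5,"top px of top",(proj("top",L(-97,y,85))-[205,155])*5,"crest",L(70,y,46).round(1),(proj("top",L(70,y,46))-[205,155])*5,(proj("scene",L(70,y,46))-[200,175])*5, "stop",L(125,y,75).round(1))
```

```text
[[ 607.4  107.1    9. ]
 [ 561.6 -154.6    9. ]
 [ 378.  -121.8    9. ]
 [ 424.3  140.1    9. ]]
sides [np.float64(265.7), np.float64(186.6), np.float64(265.9), np.float64(186.1)]
c [492.80694496  -7.29864384   9.        ] ux [0.17309842 0.98490453] yaw 80.03198329941476
lowfar [ 558.8 -155.5    9. ]
upfar [605. 107.   9.]
upnear [420.3 142.3   9. ]
50 bearing c [426.8 -94.2  54. ] scene px [227.82875998 114.97455498] top px of top [508.88571542 403.11601543] crest [455.7  70.3  46. ] [195.50107486 344.18532367] [573.4437315  185.96719467] stop [465.2 124.5  75. ]
-50 bearing c [ 525.3 -111.5   54. ] scene px [165.96380148 270.35906816] top px of top [544.91356094 214.60622581] crest [554.2  53.   46. ] [232.23331036 161.19451634] [533.94890607 348.99407072] stop [563.7 107.2  75. ]
```

```bash
cat >> h.py <<'E'
from scipy.spatial.transform import Rotation as R
C=np.array([491.5,-7.0]); UX=np.array([np.cos(np.radians(80)),np.sin(np.radians(80))]); UY=np.array([-UX[1],UX[0]])
L=lambda x,y,z:np.append(C+x*UX+y*UY,z)
def where():
    s=read_state(); d=s["tool_pos"][:2]-C; r=R.from_quat(s["tool_rot"]); x=r.as_matrix()[:,0]; z=r.as_matrix()[:,2]
    print("t",round(s["t"],2),"gutter xyz",np.round([d@UX,d@UY,s["tool_pos"][2]],1),"x-yaw",np.degrees(np.arctan2(x[1],x[0])).round(2),"z",z.round(3),"F",s["force"].round(1),"gap",round(s["finger_gap"],1))
E
python3 - <<'E'
from h import *
s=read_state(); r0=R.from_quat(s["tool_rot"]); p0=s["tool_pos"]
x=r0.as_matrix()[:,0]; turn=np.degrees(np.arctan2(x[1],x[0]))-80; N=30
tgt=L(-158,50,160); print("turn",turn,"tgt",tgt)
step=R.from_rotvec([0,0,turn/N],degrees=True); M=np.zeros((3,3)); r=r0
for i in range(N): M+=r.as_matrix(); r=r*step
print(np.linalg.solve(M,tgt-p0)/10, turn/N)
p=p0.copy();r=r0;v=np.linalg.solve(M,tgt-p0)
for i in range(N):
    p=p+r.apply(v); r=r*step
    if i%6==5: print(p.round(),np.hypot(*p[:2]).round())
E
```

```text
turn 85.34288031513611 tgt [ 414.82320028 -153.91721609  160.        ]
[-2.94697248 -0.91513161  0.23878921] 2.844762677171204
[314. 536. 216.] 622.0
[417. 383. 202.] 566.0
[470. 207. 188.] 514.0
[470.  22. 174.] 470.0
[ 415. -154.  160.] 442.0
```

Request:
{"api": "play_rows", "payload": {
  "motion": [
    [255, -2.95, -0.915, 0.24, 0, 0, 2.84],
    [255, -2.95, -0.915, 0.24, 0, 0, 2.84],
    [255, -2.95, -0.915, 0.24, 0, 0, 2.84],
    [255, -2.95, -0.915, 0.24, 0, 0, 2.84],
    [255, -2.95, -0.915, 0.24, 0, 0, 2.84],
    [255, -2.95, -0.915, 0.24, 0, 0, 2.84],
    [255, -2.95, -0.915, 0.24, 0, 0, 2.84],
    [255, -2.95, -0.915, 0.24, 0, 0, 2.84],
    [255, -2.95, -0.915, 0.24, 0, 0, 2.84],
    [255, -2.95, -0.915, 0.24, 0, 0, 2.84]
  ]
}}

```text
t: 0.93
tool_pos: [389.0, 436.7, 206.9]
tool_rot: [0.368, 0.93, -0.0, -0.0]
force: [0.2, 0.4, 0.2]
finger_gap: -0.1
```

Request:
{"api": "play_rows", "payload": {
  "motion": [
    [255, -2.95, -0.915, 0.24, 0, 0, 2.84],
    [255, -2.95, -0.915, 0.24, 0, 0, 2.84],
    [255, -2.95, -0.915, 0.24, 0, 0, 2.84],
    [255, -2.95, -0.915, 0.24, 0, 0, 2.84],
    [255, -2.95, -0.915, 0.24, 0, 0, 2.84],
    [255, -2.95, -0.915, 0.24, 0, 0, 2.84],
    [255, -2.95, -0.915, 0.24, 0, 0, 2.84],
    [255, -2.95, -0.915, 0.24, 0, 0, 2.84],
    [255, -2.95, -0.915, 0.24, 0, 0, 2.84],
    [255, -2.95, -0.915, 0.24, 0, 0, 2.84]
  ]
}}

```text
t: 1.77
tool_pos: [477.3, 144.1, 183.0]
tool_rot: [0.585, 0.811, -0.0, 0.0]
force: [1.5, 0.5, -0.7]
finger_gap: -0.3
```

Request:
{"api": "play_rows", "payload": {
  "motion": [
    [255, -2.95, -0.915, 0.24, 0, 0, 2.84],
    [255, -2.95, -0.915, 0.24, 0, 0, 2.84],
    [255, -2.95, -0.915, 0.24, 0, 0, 2.84],
    [255, -2.95, -0.915, 0.24, 0, 0, 2.84],
    [255, -2.95, -0.915, 0.24, 0, 0, 2.84],
    [255, -2.95, -0.915, 0.24, 0, 0, 2.84],
    [255, -2.95, -0.915, 0.24, 0, 0, 2.84],
    [255, -2.95, -0.915, 0.24, 0, 0, 2.84],
    [255, -2.95, -0.915, 0.24, 0, 0, 2.84],
    [255, -2.95, -0.915, 0.24, 0, 0, 2.84]
  ]
}}

```text
t: 2.6
tool_pos: [415.9, -155.3, 159.1]
tool_rot: [0.766, 0.643, -0.0, 0.0]
force: [-0.4, -0.5, 0.5]
finger_gap: 0.2
```

```bash
python3 -c "
from h import *
where()"
```

```text
t 2.6 gutter xyz [-159.2   48.7  159.1] x-yaw 80.02 z [ 0. -0. -1.] F [-0.4 -0.5  0.5] gap 0.2
```

Request:
{"api": "play_rows", "payload": {
  "motion": [
    [255, 0, -0.12, 1.4, 0, 0, 0],
    [255, 0, 0, 1.4, 0, 0, 0],
    [255, 0, 0, 1.4, 0, 0, 0],
    [255, 0, 0, 1.4, 0, 0, 0],
    [255, 0, 0, 1.4, 0, 0, 0],
    [255, 0, 0, 1.4, 0, 0, 0],
    [255, 0, 0, 1.4, 0, 0, 0],
    [255, 0, 0, 1.2, 0, 0, 0],
    [255, 0, 0, 0.5, 0, 0, 0],
    [255, 0, 0, 0, 0, 0, 0]
  ]
}}

```text
t: 3.43
tool_pos: [414.7, -153.7, 43.4]
tool_rot: [0.765, 0.644, -0.001, -0.001]
force: [-1.2, 0.2, 0.1]
finger_gap: 0.1
```

```bash
python3 -c "
from h import *
where()
a=viewer.capture('scene')[150:290,180:360,::-1]; b=viewer.capture('top')[145:275,200:360,::-1]
v=lambda i:cv2.resize(i,(400,int(i.shape[0]*400/i.shape[1])),interpolation=2)
a,b=v(a),v(b);m=min(len(a),len(b)); cv2.imwrite('pics/p1.png',np.hstack([a[:m],b[:m]]))"
```

```text
t 3.43 gutter xyz [-157.8   50.2   43.4] x-yaw 80.14 z [-0.002  0.001 -1.   ] F [-1.2  0.2  0.1] gap 0.1
```

View pics/p1.png

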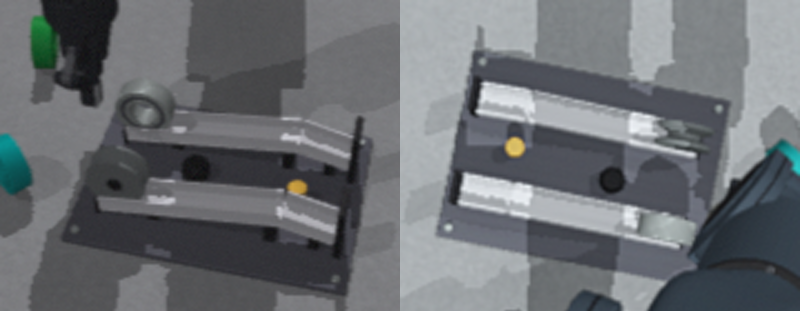

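The fingertip (90,95) stands behind the bearing (145,105), in line with it. Starting the push.

Request:
{"api": "play_rows", "payload": {
  "motion": [
    [255, 0.4, 0, 0, 0, 0, 0],
    [255, 0.4, 0, 0, 0, 0, 0],
    [255, 0.4, 0, 0, 0, 0, 0],
    [255, 0.3, 0, 0, 0, 0, 0],
    [255, 0.3, 0, 0, 0, 0, 0],
    [255, 0.3, 0, -0.04, 0, 0, 0],
    [255, 0.4, 0, -0.06, 0, 0, 0],
    [255, 0.4, 0, -0.06, 0, 0, 0],
    [255, 0.4, 0, -0.06, 0, 0, 0],
    [255, 0.4, 0, -0.06, 0, 0, 0]
  ]
}}

```text
t: 4.37
tool_pos: [421.7, -117.1, 47.2]
tool_rot: [0.765, 0.644, -0.0, 0.0]
force: [-0.1, -1.4, 2.7]
finger_gap: 0.1
```

Request:
{"api": "play_rows", "payload": {
  "motion": [
    [255, 0.5, 0, -0.07, 0, 0, 0],
    [255, 0.5, 0, -0.07, 0, 0, 0],
    [255, 0.5, 0, -0.07, 0, 0, 0],
    [255, 0.5, 0, -0.07, 0, 0, 0],
    [255, 0.5, 0, -0.07, 0, 0, 0],
    [255, 0.5, 0, -0.07, 0, 0, 0],
    [255, 0.5, 0, -0.07, 0, 0, 0],
    [255, 0.5, 0, -0.07, 0, 0, 0],
    [255, 0.5, 0, -0.07, 0, 0, 0],
    [255, 0.5, 0, -0.07, 0, 0, 0]
  ]
}}

```text
t: 5.2
tool_pos: [430.3, -67.6, 54.2]
tool_rot: [0.765, 0.644, 0.0, 0.0]
force: [-0.8, -1.7, 1.7]
finger_gap: -0.0
```

```bash
python3 -c "
from h import *
where()
a=viewer.capture('scene')[150:290,180:360,::-1]
cv2.imwrite('pics/p2.png',cv2.resize(a,(540,420),interpolation=2))"
```

```text
t 5.2 gutter xyz [-70.3  49.8  54.2] x-yaw 80.14 z [ 0. -0. -1.] F [-0.8 -1.7  1.7] gap -0.0
```

View pics/p2.png

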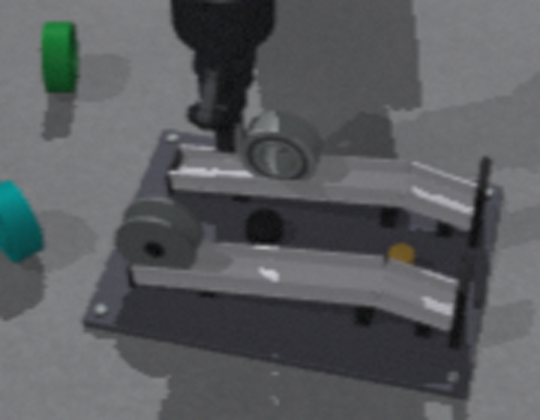

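The bearing (280,148) is rolling ahead of the finger, and the forces are small. Continuing, and slowing near the crest.

Request:
{"api": "play_rows", "payload": {
  "motion": [
    [255, 0.5, 0, -0.07, 0, 0, 0],
    [255, 0.5, 0, -0.07, 0, 0, 0],
    [255, 0.5, 0, -0.07, 0, 0, 0],
    [255, 0.5, 0, -0.07, 0, 0, 0],
    [255, 0.5, 0, -0.07, 0, 0, 0],
    [255, 0.5, 0, -0.07, 0, 0, 0],
    [255, 0.5, 0, -0.07, 0, 0, 0],
    [255, 0.5, 0, -0.07, 0, 0, 0],
    [255, 0.5, 0, -0.07, 0, 0, 0],
    [255, 0.5, 0, -0.07, 0, 0, 0]
  ]
}}

```text
t: 6.08
tool_pos: [438.8, -18.3, 61.2]
tool_rot: [0.765, 0.644, -0.0, -0.0]
force: [0.2, -1.5, 1.2]
finger_gap: -0.1
```

Request:
{"api": "play_rows", "payload": {
  "motion": [
    [255, 0.4, 0, -0.06, 0, 0, 0],
    [255, 0.4, 0, -0.06, 0, 0, 0],
    [255, 0.35, 0, -0.05, 0, 0, 0],
    [255, 0.35, 0, -0.05, 0, 0, 0],
    [255, 0.3, 0, -0.04, 0, 0, 0],
    [255, 0.3, 0, -0.04, 0, 0, 0],
    [255, 0.3, 0, -0.04, 0, 0, 0],
    [255, 0.3, 0, -0.04, 0, 0, 0],
    [255, 0.3, 0, -0.04, 0, 0, 0],
    [255, 0.3, 0, -0.04, 0, 0, 0]
  ]
}}

```text
t: 6.92
tool_pos: [444.4, 13.9, 65.7]
tool_rot: [0.765, 0.644, -0.0, 0.0]
force: [-0.4, -3.4, 2.0]
finger_gap: -0.1
```

```bash
python3 -c "
from h import *
where()"
```

```text
t 6.92 gutter xyz [12.4 50.  65.7] x-yaw 80.14 z [-0. -0. -1.] F [-0.4 -3.4  2. ] gap -0.1
```

Request:
{"api": "play_rows", "payload": {
  "motion": [
    [255, 0.25, 0, -0.03, 0, 0, 0],
    [255, 0.25, 0, -0.03, 0, 0, 0],
    [255, 0.25, 0, -0.03, 0, 0, 0],
    [255, 0.25, 0, 0, 0, 0, 0],
    [255, 0.25, 0, 0, 0, 0, 0],
    [255, 0.25, 0, 0, 0, 0, 0],
    [255, 0.25, 0, 0, 0, 0, 0],
    [255, 0.25, 0, 0, 0, 0, 0],
    [255, 0.25, 0, 0, 0, 0, 0],
    [255, 0.25, 0, 0, 0, 0, 0]
  ]
}}

```text
t: 7.75
tool_pos: [448.7, 38.7, 66.6]
tool_rot: [0.765, 0.644, 0.0, -0.0]
force: [-0.5, -0.3, -0.9]
finger_gap: 0.0
```

```bash
python3 -c "
from h import *
where()
a=viewer.capture('scene')[150:290,180:360,::-1]
cv2.imwrite('pics/p3.png',cv2.resize(a,(540,420),interpolation=2))"
```

```text
t 7.75 gutter xyz [37.6 50.1 66.6] x-yaw 80.16 z [-0.  0. -1.] F [-0.5 -0.3 -0.9] gap 0.0
```

View pics/p3.png

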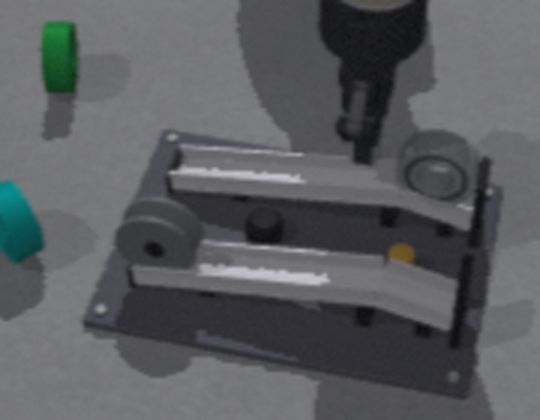

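The bearing (437,168) is past the crest and away from the finger. I'll hold still to block any rebound, then lift clear.

Request:
{"api": "play_rows", "payload": {
  "motion": [
    [255, 0, 0, 0, 0, 0, 0],
    [255, 0, 0, 0, 0, 0, 0],
    [255, 0, 0, 0, 0, 0, 0],
    [255, 0, 0, 0, 0, 0, 0],
    [255, 0, 0, 0, 0, 0, 0],
    [255, 0, 0, 0, 0, 0, 0],
    [255, 0, 0, 0, 0, 0, 0],
    [255, 0, 0, 0, 0, 0, 0],
    [255, 0, 0, 0, 0, 0, 0],
    [255, 0, 0, 0, 0, 0, 0]
  ]
}}

```text
t: 8.63
tool_pos: [448.7, 38.3, 66.6]
tool_rot: [0.765, 0.644, -0.0, -0.0]
force: [-0.3, 0.2, -0.2]
finger_gap: -0.1
```

Request:
{"api": "play_rows", "payload": {
  "motion": [
    [255, -0.5, 0, 0, 0, 0, 0],
    [255, -0.5, 0, -0.5, 0, 0, 0],
    [255, 0, 0, -1.5, 0, 0, 0],
    [255, 0, 0, -2, 0, 0, 0],
    [255, 0, 0, -2, 0, 0, 0],
    [255, 0, 0, -2, 0, 0, 0],
    [255, 0, 0, -2, 0, 0, 0],
    [255, 0, 0, -1, 0, 0, 0],
    [255, 0, 0, 0, 0, 0, 0],
    [255, 0, 0, 0, 0, 0, 0]
  ]
}}

```text
t: 9.47
tool_pos: [447.0, 28.2, 176.9]
tool_rot: [0.765, 0.644, 0.001, 0.0]
force: [-0.7, -0.0, 0.0]
finger_gap: -0.2
```

```bash
python3 -c "
from h import *
where()
a=viewer.capture('scene')
cv2.imwrite('pics/p4.png',cv2.resize(a[150:290,180:360,::-1],(540,420),interpolation=2))
print('expected seat px',((proj('scene',L(94,50,72))-[180,150])*3).round())"
```

```text
t 9.47 gutter xyz [ 26.9  50.  176.9] x-yaw 80.13 z [ 0.001  0.001 -1.   ] F [-0.7 -0.   0. ] gap -0.2
expected seat px [438. 167.]
```

View pics/p4.png

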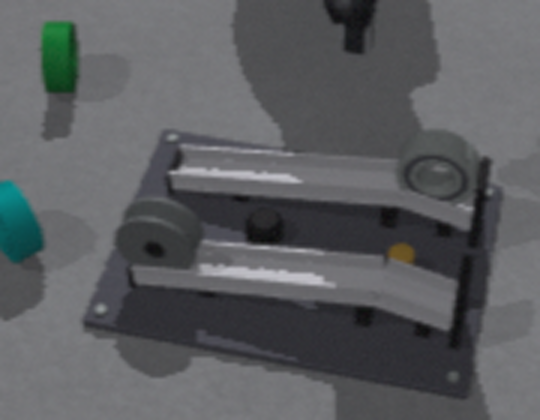

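The bearing sits at (437,168), against an expected seat of (438,167). It hasn't moved since the previous picture, the pulley, cap and spacer are where they were, and the arm is clear.

```bash
python3 -c "
from plant import env
print(env.job_done())"
```

```text
the job is handed in; nothing more can be done
None
```

The bearing is home against the end stop of the robot-side gutter (y = +50 mm), and I handed the job in at about 9.5 s of the 38 s allowed. I pushed it with closed fingers up the slope and slowly over the crest, waited about a second, then lifted the tool clear to 177 mm.

- **Position:** in the last picture the bearing is within about 1 px of where the seat should be. It had not moved between the pictures taken before and after the tool withdrew.
- **Forces:** the force readings at the end of each move stayed below about 4 N.
- **Other things:** the pulley, cap and spacer are where they were in the picture. I did not re-check the items further out, such as the mug, hexcup and mouse, but the arm never went low near them.
- **Disagreement:** the two cameras differed by 2–4 mm on the plate's position. I used a value in between, and it caused no trouble.

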